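# Set the torch flow valve on the jeweller's bench

### The arm

A 6-joint arm with a two-finger parallel gripper is mounted at the origin on the work surface. World frame = base frame: x ahead of the robot, y to its left, z up, the work surface at z = 0. Lengths are in m, angles in degrees, forces in N, time in s.
With the tool pointing down it reaches from about 0.275 to 0.725 m from the base axis. Payload 15.9 kg.
Tool frame: the origin (TCP) lies between the finger pads; the fingertips stand ctrl.tip_extent ahead of it and the grasp point (between the pads) is the TCP (ctrl.tip_extent is the distance from the TCP to the fingertips, in m); z points along the fingers, y is the line along which they close (so a half turn about z gives the same grasp; the last joint's range is limited). The gripper opens to 85 mm and grips with 20 to 120 N. Pads are 22 mm wide; open, the fingers measure 114 mm over their backs; the gripper's body (76 mm by 85 mm) begins 54 mm behind the grasp point. The pads swing forward as they close: fully open they stand 13 mm farther back than shut.
Start: joints at [69.271, 12.198, -1.971, 75.831, 0, 90], TCP at [0.177, 0.468, 0.25] pointing down, gripper open.
Joint ranges: [-170.91, 170.91], [-42.67, 98.43], [-65.05, 77.54], [-120.47, 116.71], [-90, 82.35], [-180, 180]. Speed limits (degrees/s): [108.29, 108.29, 136.94, 147.25, 180, 180].

### API

Orientations are given as a 3x3 rotation matrix whose columns are the frame's x, y, z axes.
In Python, from cell import ctrl gives the robot as it stands.
- The arm moves only by the shell command python3 -m handwheel 'ROWS' [FORCE]. ROWS is JSON, a list of rows, each a list of 3 entries, a list of its own where there are three numbers: the shift along the tool's x, y, z in m, then the turn, a rotation vector about the tool's x, y, z in rad, then the opening, from 0 (shut) to 1 (fully open). A call has 1 to 12 rows; each row shifts and turns the commanded pose from where the row before left it, along the tool's axes as they then stand; what a row does not reach is not made up. A row lasts 1/12 s, in which the tool goes at most 41.7 mm and 7.16 degrees, less where a joint would pass 70% of its speed; a pose out of reach is approached as far as the arm can. A call with a gripper value outside its range is refused whole. The fingers move at their own pace and stop on an object; FORCE is the grip in N (left out, the last holds). Time passes only in rows, so rows that do not move let the fingers close. It gives the time, the measured TCP pose, the force, the opening and the grip force at its end, in the units of the state.
- ctrl.get_state(): the state, without advancing time (a new reading comes with each control period).
- ctrl.grab_frame(name): name is "scene" or "top" or "wrist"; returns the picture (400x640x3 uint8, red, green, blue); there is no depth.
- ctrl.calibration(name): a dict with "fov_y" (degrees; the focal length in pixels is half the picture's height over the tangent of half this angle, whatever the lens; pixels are square), "cx", "cy" (the principal point, pixels), "distortion" ([k1, k2, p1, p2, k3] as OpenCV has them; the pictures are not rectified), "world_to_cam" (4x4, takes a point from world to camera coordinates). Camera axes: x right, y down, z forward; pixel columns grow to the right and rows downward; lengths in m; the calibration is good to about 2 mm. A picture is of the moment at which its call begins: read the wrist's pose just before it. calibration takes no time and is no camera call; for the wrist camera it gives the pose at the moment of the call.
- ctrl.job_done(): hands the job in; it is judged then, once.
The state is a dict: "time_s": time; "qpos": joint angles; "joint_velocities": joint speeds; "effort": joint torques, N m; "tool_pos": TCP position; "eef_rot": TCP orientation; "ft_force": force on the tool from outside, world axes, zero at the start; "wrist_torque": the same for the moment, N m; "finger_gap": finger opening in m; "grasp_force": force on a finger pad.
Only numpy, scipy, OpenCV 4.12 (cv2) and the standard library are available. Lean on these libraries where they do the work, as an engineer would, in place of code of your own. Each camera call takes 0.05 s, during which the arm holds its last target. There are 200 camera calls.

### The job

Pull the blue crank handle up out of its aluminium holder, push its steel rod right down into the brass socket on the rim of the green valve wheel, and use it to wind the wheel clockwise (seen from above) until it comes up against its closed stop. Then back the wheel off counter-clockwise exactly two full turns and stop there, finishing with the gripper still holding the handle upright in the socket and the wheel at rest. Leave the glass jar, the red tin and the soldering block where they are.

Things in the scene. Friction and masses are not known exactly. Their poses are not given: they have to be found in the camera images.
- valve: Brass flow valve on a fixed 110 x 110 x 12 mm dark steel foot, with pipe stubs along its own +y and -y to 70 mm from the axis (ends 32 mm thick, centred 34 mm above the bench). Origin: centre of the foot's underside, on the wheel's vertical axis. The wheel turns 75 to 91 mm above the bench. Place and yaw vary.
- wheel (a joint): Turning angle of the valve wheel in rad about its vertical axis: 0 is the closed stop (rigid), it grows counter-clockwise seen from above (opening), 6.283 a full turn; at the start it is somewhere from 2.5 to 6.5. The valve opens five turns in all. Friction about 0.09 N m (under 2 N at the socket), no spring: it stays where it is left.
- wheel_hub (a point): Centre of the green wheel (rim circle of 55 mm radius, bar 12 mm thick, three spokes), on the turning axis, 81 mm above the bench.
- socket (a point): Centre of the mouth of the brass socket standing on the wheel's rim, 55 mm from the axis, 121 mm above the bench; z up, x away from the axis. An upright blind round hole of 14 mm diameter, floor 33 mm below the mouth, with a funnel in the top 10 mm widening to about 23 mm; outside 24 to 33 mm across. A rod turns freely in it. It travels round with the wheel.
- holder: Fixed aluminium upright holder, a 34 mm tube on a 64 mm foot, 70 mm tall, with an open hole of 15 mm diameter that goes down to 12 mm above the bench. Origin: centre of its underside.
- handle: Loose crank handle, 130 mm long, about 110 g, upright in the holder, collar resting on its rim. Origin: lower end of the rod, on its axis (30 mm above the bench at the start); z up along the handle. From the origin up: steel rod 10 mm thick, 0 to 40 mm; collar 29 mm across, 40 to 46; blue round grip 23 mm thick, 46 to 130. When it is on the socket's floor the collar stays 7 mm above the mouth.
- handle_grip (a point): Point on the handle's axis 90 mm above its lower end, the middle of the blue grip.
- jar: Glass jar with green lid, 56 mm across, 75 mm tall, loose, to be left alone. Origin: centre of its underside.
- tin: Open red tin, 76 mm across, 45 mm tall, loose, to be left alone. Origin: centre of its underside.
- block: Pale soldering block 80 x 130 x 32 mm, loose, lying flat, to be left alone. Origin: centre of its underside.
Not all that is in view belongs to the job. What is shaped like the holder but black, orange or pink is not meant.

How it is judged:
By the outcome, as a careful person would: the job done as asked, in the order asked, and still so for the second after the job is handed in, while the arm keeps its last pose, push and grip.
It also fails if it takes over 72 s, if anything falls off the work surface, if the arm or the gripper's body presses on something with over 40 N, if the wrist force passes 120 N, or if a joint passes its speed limit or range.

## Working session

There is one attempt and no reset: what is moved stays moved. The work goes in short steps, Python scripts to look and compute and a shell command to move; the robot and the scene stay as the last step left them, time stands still between calls to the robot, and variables do not carry over. Pictures are saved under pics/ and viewed, at most 12 in all, crops included, and the job is handed in when it is done.

```bash
ls; mkdir -p pics; cat > h.py <<'E'
import numpy as np, cv2, sys
from cell import ctrl
def save(n,f):
    im=ctrl.grab_frame(n); cv2.imwrite('pics/'+f,im[:,:,::-1]); return im
def cal(n):
    c=ctrl.calibration(n); f=200/np.tan(np.radians(c['fov_y'])/2)
    return np.array([[f,0,c['cx']],[0,f,c['cy']],[0,0,1]]),np.array(c['distortion'],float),np.array(c['world_to_cam'])
def pix2w(n,uv,z,c=None):
    K,d,T=c or cal(n)
    p=cv2.undistortPoints(np.array([[uv]],float),K,d)[0,0]
    R,t=T[:3,:3],T[:3,3]; o=-R.T@t; r=R.T@np.array([p[0],p[1],1])
    return o+r*(z-o[2])/r[2]
def w2pix(n,P,c=None):
    K,d,T=c or cal(n)
    return cv2.projectPoints(np.array(P,float).reshape(-1,3),cv2.Rodrigues(T[:3,:3])[0],T[:3,3],K,d)[0].reshape(-1,2)
E
python3 - <<'E'
from h import *
save('top','top0.png');save('scene','scene0.png')
s=ctrl.get_state();print(s,ctrl.tip_extent)
for n in('top','scene','wrist'):print(n,ctrl.calibration(n))
E
```

```text
pics
{'time_s': 0.1, 'qpos': array([ 6.92697973e+01,  1.22195136e+01, -2.00316457e+00,  7.58318551e+01,
        1.50486506e-03,  9.00010082e+01]), 'joint_velocities': array([ 0.08511187, -0.09167873,  0.05739789,  0.02343692, -0.02838719,
        0.00340065]), 'effort': array([-2.07215468e-03, -6.87243962e+01,  4.87809563e+01,  1.21349283e-02,
       -7.22558184e-05, -4.39712522e-06]), 'tool_pos': array([0.17687684, 0.46736779, 0.24989744]), 'eef_rot': array([[-9.35251334e-01,  3.53984198e-01, -3.61465712e-04],
       [ 3.53984381e-01,  9.35250919e-01, -8.80867145e-04],
       [ 2.62480901e-05, -9.51785388e-04, -9.99999547e-01]]), 'ft_force': array([ 0.13566457,  0.61138005, -0.59418576]), 'wrist_torque': array([0.00161228, 0.00169359, 0.04664992]), 'grasp_force': 0.0, 'finger_gap': 0.08549910300926372} 0.019
top {'fov_y': 51.61782708709903, 'cx': 325.2787965810346, 'cy': 199.05950466410496, 'distortion': array([-0.04022608,  0.        ,  0.        ,  0.        ,  0.        ]), 'world_to_cam': array([[ 1.16523761e-03, -9.99981059e-01, -6.04346137e-03,
         7.42789777e-02],
      
[... 510 characters left out ...]
1793, -0.10688158, -0.71547146, -0.35818057],
       [-0.70386851,  0.12907902, -0.69850392,  1.48385028],
       [ 0.        ,  0.        ,  0.        ,  1.        ]])}
wrist {'fov_y': 69.9544439332898, 'cx': 319.4085513066507, 'cy': 195.39852218223308, 'distortion': array([-0.04972467,  0.        ,  0.        ,  0.        ,  0.        ]), 'world_to_cam': array([[ 3.54264325e-01,  9.35144961e-01, -8.30322627e-04,
        -4.99127380e-01],
       [ 8.89493398e-01, -3.36695678e-01,  3.08929628e-01,
        -3.95790537e-02],
       [ 2.88614419e-01, -1.10181313e-01, -9.51084536e-01,
         3.81297703e-01],
       [ 0.00000000e+00,  0.00000000e+00,  0.00000000e+00,
         1.00000000e+00]])}
```

View pics/top0.png

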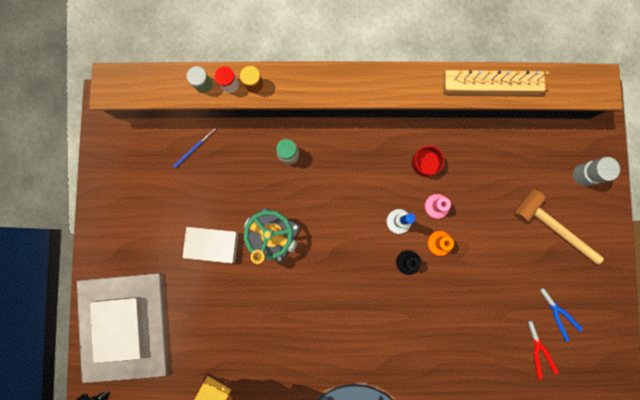

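View pics/scene0.png

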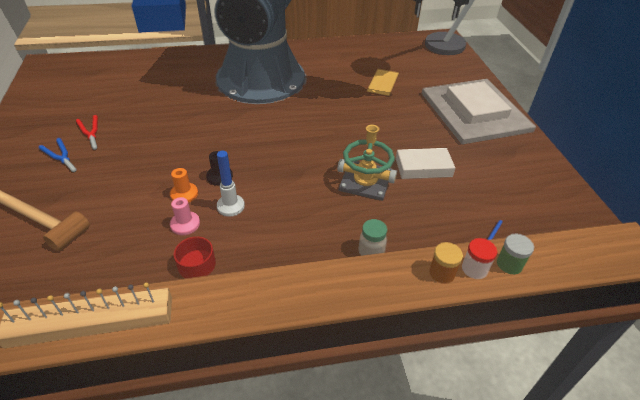

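The top picture shows the handle's blue top near (408,219) in the white/aluminium holder (399,221). The wheel is at about (268,236) and the socket mouth at (257,256). The black, orange and pink decoys stand beside the holder.

```bash
python3 - <<'E'
from h import *
im=cv2.imread('pics/top0.png'); hsv=cv2.cvtColor(im,cv2.COLOR_BGR2HSV)
c=cal('top')
def blob(m,box):
    x0,y0,x1,y1=box; q=np.zeros_like(m);q[y0:y1,x0:x1]=m[y0:y1,x0:x1]; ys,xs=np.nonzero(q); return xs,ys
b=cv2.inRange(hsv,(100,120,60),(125,255,255)); xs,ys=blob(b,(385,200,425,235)); print('blue',xs.min(),xs.max(),ys.min(),ys.max(),len(xs))
g=cv2.inRange(hsv,(60,60,40),(95,255,255)); xs,ys=blob(g,(235,200,305,275))
e=cv2.fitEllipse(cv2.convexHull(np.c_[xs,ys].astype(np.float32)));print('wheel',e,pix2w('top',e[0],.081,c))
y=cv2.inRange(hsv,(15,110,90),(35,255,255)); xs,ys=blob(y,(245,246,270,268)); print('sock',xs.mean(),ys.mean(),pix2w('top',(257,256),.121,c))
print('handle top',pix2w('top',(410,218),.16,c)); print('holder rim',pix2w('top',(398,222),0.0,c))
for n,uv,z in(('blue',(223,154),.16),('socket',(372,129),.121),('hub',(369,155),.081),('holderfoot',(231,206),.0)):print(n,pix2w('scene',uv,z))
big=cv2.resize(im[190:280,235:465],None,fx=3.4,fy=3.4,interpolation=cv2.INTER_CUBIC)
cv2.imwrite('pics/crop.png',big)
E
```

```text
blue 400 414 214 223 112
wheel ((267.89874267578125, 234.34483337402344), (48.5695686340332, 48.92023468017578), 18.98053550720215) [0.51704914 0.21356718 0.081     ]
sock 257.3021978021978 256.15384615384613 [0.46642185 0.23245135 0.121     ]
handle top [ 0.55285903 -0.1158437   0.16      ]
holder rim [ 0.55066809 -0.115931    0.        ]
blue [ 0.55674842 -0.11329791  0.16      ]
socket [0.46884113 0.23249514 0.121     ]
hub [0.51477285 0.21742165 0.081     ]
holderfoot [ 0.55260722 -0.11475904  0.        ]
```

View pics/crop.png

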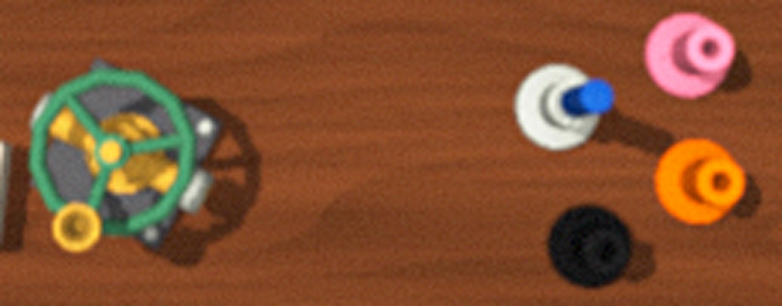

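The crop confirms the layout: the socket is at about 7 o'clock on the wheel and the handle is in the white holder. Both cameras agree on the positions: handle (0.553,-0.115), hub (0.516,0.215), socket (0.468,0.2325). I'll align the tool with the world axes and head over.

```bash
python3 -m handwheel '[[[0,0,0],[0,0,-0.12],1],[[0,0,0],[0,0,-0.12],1],[[0,0,0],[0,0,-0.12],1],[[-0.022,-0.034,0],[0,0,0],1],[[-0.022,-0.034,0],[0,0,0],1],[[-0.022,-0.034,0],[0,0,0],1],[[-0.022,-0.034,0],[0,0,0],1],[[-0.022,-0.034,0],[0,0,0],1],[[-0.022,-0.034,0],[0,0,0],1],[[-0.022,-0.034,0],[0,0,0],1],[[-0.022,-0.034,0],[0,0,0],1]]' 60; python3 -c "
from h import *
s=ctrl.get_state();print(s['qpos'],s['eef_rot'])"
```

```text
time_s: 1.02
tool_pos: [0.3529, 0.1934, 0.2503]
eef_rot: [[-1.0, 0.002, 0.0], [0.002, 1.0, 0.0], [-0.0, 0.0, -1.0]]
ft_force: [1.4, 0.9, 0.2]
finger_gap: 0.0856
grasp_force: 0.0
[ 2.87244901e+01  7.21012279e-01 -1.50281132e+01  7.42458019e+01
  9.23518289e-04  2.88129716e+01] [[-9.99998805e-01  1.54429096e-03  6.98932487e-05]
 [ 1.54429493e-03  9.99998806e-01  5.66845737e-05]
 [-6.98056278e-05  5.67924418e-05 -9.99999996e-01]]
```

```bash
python3 -m handwheel '[[[-0.022,-0.034,0],[0,0,0],1],[[-0.022,-0.034,0],[0,0,0],1],[[-0.022,-0.034,0],[0,0,0],1],[[-0.022,-0.034,0],[0,0,0],1],[[-0.022,-0.034,0],[0,0,0],1],[[-0.022,-0.034,0],[0,0,0],1],[[-0.022,-0.034,0],[0,0,0],1],[[-0.022,-0.034,0],[0,0,0],1],[[-0.024,-0.036,0],[0,0,0],1],[[0,0,0],[0,0,0],1],[[0,0,0],[0,0,0],1]]' 60; python3 - <<'E'
from h import *
c=cal('wrist'); im=save('wrist','w1.png')
hsv=cv2.cvtColor(im,cv2.COLOR_RGB2HSV)
m=cv2.inRange(hsv,(100,120,50),(125,255,255)); n,l,st,ce=cv2.connectedComponentsWithStats(m)
for i in range(1,n):
    if st[i,4]>200: print(st[i],ce[i])
print(w2pix('wrist',[[.553,-.115,z] for z in(.16,.12,.076)],c))
E
```

```text
time_s: 1.93
tool_pos: [0.5513, -0.1133, 0.249]
eef_rot: [[-1.0, 0.004, -0.002], [0.004, 1.0, 0.0], [0.002, 0.0, -1.0]]
ft_force: [-0.4, 0.8, 0.3]
finger_gap: 0.0855
grasp_force: 0.0
[ 303  175   27   49 1062] [315.98305085 200.34557439]
[[317.43624766 210.28453068]
 [317.67897333 194.97856918]
 [317.87714391 182.50528759]]
```

View pics/w1.png

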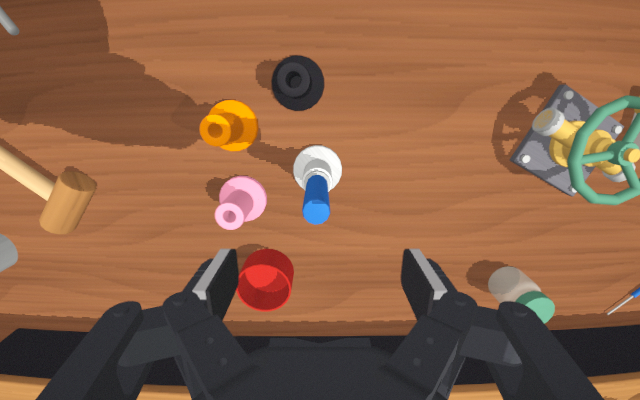

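The picture shows the handle's top end at (316,211), within 1.5 px of the prediction. Descend and grip.

```bash
python3 -m handwheel '[[[-0.002,-0.0025,0.022],[0,0,0],1],[[0,0,0.036],[0,0,0],1],[[0,0,0.036],[0,0,0],1],[[0,0,0.036],[0,0,0],1],[[0,0,0],[0,0,0],1],[[0,0,0],[0,0,0],0],[[0,0,0],[0,0,0],0],[[0,0,0],[0,0,0],0],[[0,0,0],[0,0,0],0],[[0,0,0],[0,0,0],0],[[0,0,0],[0,0,0],0],[[0,0,0],[0,0,0],0]]' 60;  python3 -m handwheel '[[[0,0,0],[0,0,0],0],[[0,0,0],[0,0,0],0],[[0,0,0],[0,0,0],0],[[0,0,0],[0,0,0],0]]' 60
```

```text
time_s: 2.98
tool_pos: [0.5537, -0.1144, 0.1214]
eef_rot: [[-1.0, 0.002, 0.002], [0.002, 1.0, -0.0], [-0.002, -0.0, -1.0]]
ft_force: [-0.2, 0.3, 8.1]
finger_gap: 0.0216
grasp_force: 59.3
time_s: 3.32
tool_pos: [0.5537, -0.1144, 0.1214]
eef_rot: [[-1.0, 0.002, 0.002], [0.002, 1.0, -0.0], [-0.002, -0.0, -1.0]]
ft_force: [-0.3, 0.0, 8.4]
finger_gap: 0.0217
grasp_force: 59.3
```

```bash
python3 -m handwheel '[[[0,0,-0.02],[0,0,0],0],[[0,0,-0.03],[0,0,0],0],[[0,0,-0.03],[0,0,0],0],[[0,0,-0.03],[0,0,0],0],[[0.009,0.025,-0.005],[0,0,0],0],[[0.009,0.036,0],[0,0,0],0],[[0.009,0.036,0],[0,0,0],0],[[0.009,0.036,0],[0,0,0],0],[[0.009,0.036,0],[0,0,0],0],[[0.009,0.036,0],[0,0,0],0],[[0.009,0.036,0],[0,0,0],0],[[0.009,0.036,0],[0,0,0],0]]';  python3 -m handwheel '[[[0.008,0.032,0],[0,0,0],0],[[0.006,0.03,0],[0,0,0],0],[[0,0.005,0],[0,0,0],0],[[0,0,0],[0,0,0],0],[[0,0,0],[0,0,0],0]]'; python3 - <<'E'
from h import *
c=cal('wrist'); im=save('wrist','w2.png'); print(ctrl.get_state()['tool_pos'],w2pix('wrist',[[.4675,.2325,.121],[.516,.2145,.081]],c))
save('top','t2.png');save('scene','s2.png')
E
```

```text
time_s: 4.32
tool_pos: [0.4808, 0.1645, 0.2357]
eef_rot: [[-1.0, 0.002, 0.0], [0.002, 1.0, 0.0], [-0.0, 0.0, -1.0]]
ft_force: [0.9, -0.2, -1.8]
finger_gap: 0.0215
grasp_force: 59.5
time_s: 4.73
tool_pos: [0.4677, 0.2297, 0.2354]
eef_rot: [[-1.0, 0.001, 0.0], [0.001, 1.0, -0.0], [-0.0, -0.0, -1.0]]
ft_force: [-0.2, -0.0, -1.3]
finger_gap: 0.0215
grasp_force: 59.6
[0.46783958 0.22914613 0.23536544] [[322.75038444 197.82346925]
 [305.36849737 229.04683714]]
```

View pics/w2.png

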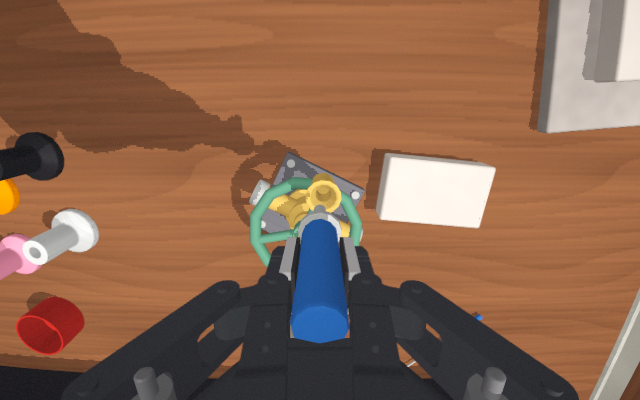

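The socket mouth shows at about (323,193), against (322.8,197.8) predicted. The handle is held with its collar near (321,222). I'll overlay predictions on an enlarged crop.

```bash
python3 - <<'E'
from h import *
c=cal('wrist'); im=cv2.imread('pics/w2.png'); t=ctrl.get_state()['tool_pos']
a=np.linspace(0,2*np.pi,40)
def circ(x,y,z,r,col):
    P=w2pix('wrist',np.c_[x+r*np.cos(a),y+r*np.sin(a),a*0+z],c)
    cv2.polylines(big,[((P-[240,150])*S).astype(np.int32)],True,col,1)
S=4.5; big=cv2.resize(im[150:280,240:400],None,fx=S,fy=S,interpolation=cv2.INTER_CUBIC)
zb=t[2]-.0914
circ(t[0],t[1],zb+.046,.0145,(0,0,255)); circ(t[0],t[1],zb,.005,(255,255,0))
circ(.4675,.2325,.121,.0165,(255,0,255)); circ(.516,.2145,.081,.061,(255,255,255))
cv2.imwrite('pics/c2.png',big)
print(t,zb,[pix2w('wrist',p,.121,c) for p in((323,193),(323,194))])
E
```

```text
[0.46797468 0.22880492 0.23540157] 0.14400157204601416 [array([0.46335395, 0.23186558, 0.121     ]), array([0.46427431, 0.23186583, 0.121     ])]
```

View pics/c2.png

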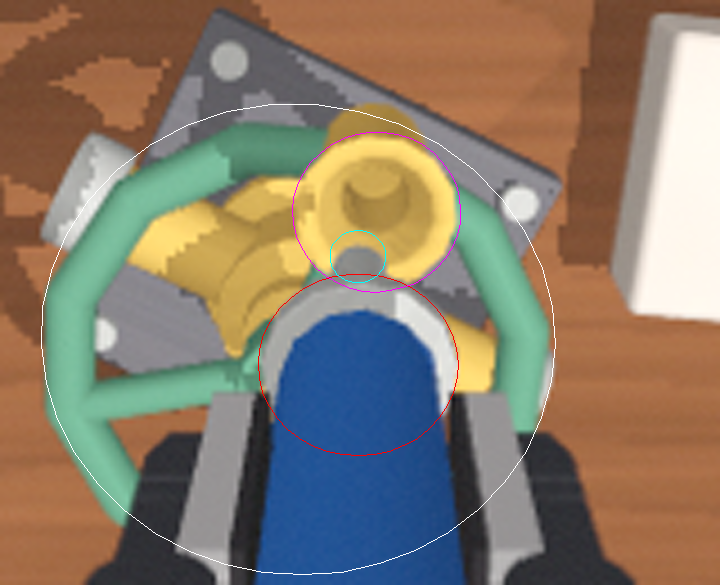

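```bash
python3 - <<'E'
from h import *
c=cal('wrist'); im=cv2.imread('pics/w2.png'); t=ctrl.get_state()['tool_pos']
a=np.linspace(0,2*np.pi,80);zb=t[2]-.0914
def ext(z,r):
    P=w2pix('wrist',np.c_[t[0]+r*np.cos(a),t[1]+r*np.sin(a),a*0+z],c); return P.min(0),P.max(0)
print('pred top',ext(zb+.13,.0115)); print('grip low',ext(zb+.046,.0115))
hsv=cv2.cvtColor(im,cv2.COLOR_BGR2HSV); m=cv2.inRange(hsv,(100,120,50),(125,255,255)); m[:,:270]=0;m[:,380:]=0
ys,xs=np.nonzero(m); k=ys>200
print('seen',ys[k].min(),ys[k].max(),[(y,xs[ys==y].min(),xs[ys==y].max()) for y in(225,240,300,322,335)])
# scene view of handle
cs=cal('scene'); print(w2pix('scene',[[t[0],t[1],zb+z] for z in(0,.04,.046,.09,.13)],cs))
i2=cv2.imread('pics/s2.png'); P=w2pix('scene',[[t[0],t[1],zb+.05]],cs)[0].astype(int)
q=i2[P[1]-55:P[1]+75,P[0]-75:P[0]+75]; cv2.imwrite('pics/c3.png',cv2.resize(q,None,fx=4,fy=4,interpolation=cv2.INTER_CUBIC)); print(P)
E
```

```text
pred top (array([289.31407606, 301.98888456]), array([350.36462944, 350.22985944]))
grip low (array([301.98707174, 215.25144346]), array([337.22917759, 247.33206493]))
seen 219 342 [(225, np.int64(306), np.int64(332)), (240, np.int64(301), np.int64(336)), (300, np.int64(293), np.int64(346)), (322, np.int64(290), np.int64(347)), (335, np.int64(294), np.int64(344))]
[[371.3543323  120.93167301]
 [373.10236794 106.43767911]
 [373.37322929 104.19504089]
 [375.43340739  87.16555416]
 [377.42734337  70.73029518]]
[373 102]
```

View pics/c3.png

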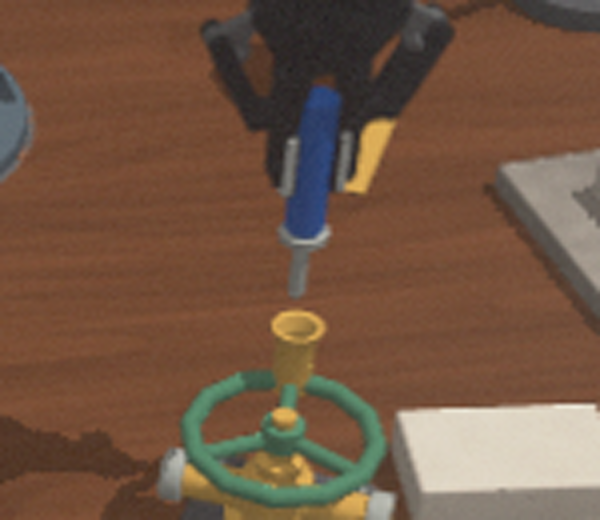

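The handle hangs upright directly above the socket: rod end at crop (296,294), mouth at (298,327). The scene view matches predictions within 1 px. Insert.

```bash
python3 -m handwheel '[[[0.001,0.004,0.01],[0,0,0],0],[[0,0,0.012],[0,0,0],0],[[0,0,0.01],[0,0,0],0],[[0,0,0],[0,0,0],0],[[0,0,0],[0,0,0],0]]'; python3 -m handwheel '[[[0,0,0.005],[0,0,0],0],[[0,0,0.005],[0,0,0],0],[[0,0,0.005],[0,0,0],0],[[0,0,0],[0,0,0],0]]'
```

```text
time_s: 5.3
tool_pos: [0.4663, 0.2335, 0.2027]
eef_rot: [[-1.0, 0.002, -0.001], [0.002, 1.0, -0.001], [0.001, -0.001, -1.0]]
ft_force: [-0.4, -0.3, 0.2]
finger_gap: 0.0219
grasp_force: 59.6
time_s: 5.63
tool_pos: [0.4663, 0.2337, 0.1873]
eef_rot: [[-1.0, 0.002, -0.001], [0.002, 1.0, -0.001], [0.001, -0.001, -1.0]]
ft_force: [-0.4, 0.1, -1.3]
finger_gap: 0.0219
grasp_force: 59.6
```

```bash
python3 -m handwheel '[[[0,0,0.004],[0,0,0],0],[[0,0,0.002],[0,0,0],0],[[0,0,0.001],[0,0,0],0],[[0,0,0],[0,0,0],0]]'; python3 -m handwheel '[[[0,0,0.0015],[0,0,0],0],[[0,0,0],[0,0,0],0]]'
```

```text
time_s: 5.97
tool_pos: [0.4666, 0.2339, 0.1811]
eef_rot: [[-1.0, 0.002, -0.0], [0.002, 1.0, -0.0], [0.0, -0.0, -1.0]]
ft_force: [-0.5, -1.1, -0.0]
finger_gap: 0.0217
grasp_force: 59.6
time_s: 6.13
tool_pos: [0.4666, 0.2339, 0.1797]
eef_rot: [[-1.0, 0.002, -0.0], [0.002, 1.0, 0.0], [0.0, 0.0, -1.0]]
ft_force: [-0.3, 1.2, -0.2]
finger_gap: 0.0217
grasp_force: 59.6
```

```bash
python3 -m handwheel '[[[0,0,0.001],[0,0,0],0],[[0,0,0],[0,0,0],0]]' | grep -E 'pos|ft'; python3 -m handwheel '[[[0,0,0.001],[0,0,0],0],[[0,0,0],[0,0,0],0]]'| grep -E 'pos|ft'
```

```text
tool_pos: [0.4669, 0.234, 0.1792]
ft_force: [-1.0, -1.1, 5.1]
tool_pos: [0.4673, 0.2343, 0.1789]
ft_force: [-2.2, 0.7, 13.5]
```

Rod is on the floor of the socket (5 to 13 N upward push, z as expected). The rim overlay and the 55 mm radius constraint put the hub at about (0.518,0.214). Next I'll compute arc rows.

```bash
cat > arc.py <<'E'
import numpy as np,sys,json
# arc.py a0 step n [r]: prints tool shifts (x,y) for going round the hub
a0,st,n=map(float,sys.argv[1:4]); r=float(sys.argv[4]) if len(sys.argv)>4 else .055
a=np.radians(a0+st*np.arange(int(n)+1)); P=np.round(r*np.c_[-np.cos(a),np.sin(a)],4)
for i,d in enumerate(np.diff(P,axis=0)): print(round(a0+st*(i+1),1),d.round(4).tolist())
E
cat > chk.py <<'E'
import sys,numpy as np
from cell import ctrl
s=ctrl.get_state(); H=np.array([.518,.214]); d=s['tool_pos'][:2]-H; f=s['ft_force']
a=np.arctan2(d[1],d[0]); T=-f[0]*np.sin(a)+f[1]*np.cos(a); R=f[0]*np.cos(a)+f[1]*np.sin(a)
print('%.2f ang %.1f r %.1f z %.4f | Ftan %.1f Frad %.1f Fz %.1f gap %.4f'%(s['time_s'],np.degrees(a)%360,1e3*np.hypot(*d),s['tool_pos'][2],T,R,f[2],s['finger_gap']), s['tool_pos'][:2].round(4))
sys.exit(abs(T)>float(sys.argv[1]) if len(sys.argv)>1 else 0)
E
python3 chk.py; python3 arc.py 160 -10 12
```

```text
6.47 ang 158.2 r 54.6 z 0.1789 | Ftan 0.2 Frad 2.3 Fz 13.5 gap 0.0216 [0.4673 0.2343]
150.0 [-0.0041, 0.0087]
140.0 [-0.0055, 0.0079]
130.0 [-0.0067, 0.0067]
120.0 [-0.0079, 0.0055]
110.0 [-0.0087, 0.0041]
100.0 [-0.0092, 0.0025]
90.0 [-0.0096, 0.0008]
80.0 [-0.0096, -0.0008]
70.0 [-0.0092, -0.0025]
60.0 [-0.0087, -0.0041]
50.0 [-0.0079, -0.0055]
40.0 [-0.0067, -0.0067]
```

```bash
python3 -m handwheel '[[[0,0,-0.001],[0,0,0],0],[[-0.0041,0.0087,0],[0,0,0],0],[[-0.0055,0.0079,0],[0,0,0],0],[[-0.0067,0.0067,0],[0,0,0],0]]' 80 >/dev/null; python3 chk.py
python3 -m handwheel '[[[-0.0079,0.0055,0],[0,0,0],0],[[-0.0087,0.0041,0],[0,0,0],0],[[-0.0092,0.0025,0],[0,0,0],0]]' >/dev/null; python3 chk.py
python3 -m handwheel '[[[-0.0096,0.0008,0],[0,0,0],0],[[-0.0096,-0.0008,0],[0,0,0],0],[[-0.0092,-0.0025,0],[0,0,0],0]]' >/dev/null; python3 chk.py
python3 -m handwheel '[[[-0.0087,-0.0041,0],[0,0,0],0],[[-0.0079,-0.0055,0],[0,0,0],0],[[0,0,0],[0,0,0],0]]' >/dev/null; python3 chk.py; python3 arc.py 50 -6 42
```

```text
6.80 ang 127.9 r 55.7 z 0.1792 | Ftan 1.5 Frad -2.9 Fz 8.5 gap 0.0212 [0.4837 0.258 ]
7.05 ang 98.4 r 56.6 z 0.1791 | Ftan 2.9 Frad -6.4 Fz 10.2 gap 0.0208 [0.5097 0.27  ]
7.30 ang 69.4 r 56.8 z 0.1791 | Ftan 2.8 Frad -7.4 Fz 12.5 gap 0.0216 [0.538  0.2671]
7.55 ang 48.9 r 56.6 z 0.1791 | Ftan -1.7 Frad -6.2 Fz 11.7 gap 0.0215 [0.5552 0.2566]
44.0 [-0.0042, -0.0039]
38.0 [-0.0037, -0.0043]
32.0 [-0.0033, -0.0048]
26.0 [-0.0028, -0.005]
20.0 [-0.0023, -0.0053]
14.0 [-0.0017, -0.0055]
8.0 [-0.0011, -0.0056]
2.0 [-0.0005, -0.0058]
-4.0 [0.0001, -0.0057]
-10.0 [0.0007, -0.0058]
-16.0 [0.0013, -0.0056]
-22.0 [0.0019, -0.0054]
-28.0 [0.0024, -0.0052]
-34.0 [0.003, -0.005]
-40.0 [0.0035, -0.0046]
-46.0 [0.0039, -0.0042]
-52.0 [0.0043, -0.0037]
-58.0 [0.0048, -0.0033]
-64.0 [0.005, -0.0028]
-70.0 [0.0053, -0.0023]
-76.0 [0.0055, -0.0017]
-82.0 [0.0056, -0.0011]
-88.0 [0.0058, -0.0005]
-94.0 [0.0057, 0.0001]
-100.0 [0.0058, 0.0007]
-106.0 [0.0056, 0.0013]
-112.0 [0.0054, 0.0019]
-118.0 [0.0052, 0.0024]
-124.0 [0.005, 0.003]
-130.0 [0.0046, 0.0035]
-136.0 [0.0042, 0.0039]
-142.0 [0.0037, 0.0043]
-148.0 [0.0033, 0.0048]
-154.0 [0.0028, 0.005]
-160.0 [0.0023, 0.0053]
-166.0 [0.0017, 0.0055]
-172.0 [0.0011, 0.0056]
-178.0 [0.0005, 0.0058]
-184.0 [-0.0001, 0.0057]
-190.0 [-0.0007, 0.0058]
-196.0 [-0.0013, 0.0056]
-202.0 [-0.0019, 0.0054]
```

Turning smoothly with 2 to 7 N loads, and 110° is done. The stop can't come before about 143°, so I go on in 6° steps, halting on tangential force.

```bash
c(){ python3 chk.py 12; }
python3 -m handwheel '[[[-0.0042,-0.0051,0],[0,0,0],0],[[-0.0037,-0.0043,0],[0,0,0],0],[[-0.0033,-0.0048,0],[0,0,0],0]]' >/dev/null; c &&
python3 -m handwheel '[[[-0.0028,-0.005,0],[0,0,0],0]]' >/dev/null && c &&
python3 -m handwheel '[[[-0.0023,-0.0053,0],[0,0,0],0]]' >/dev/null && c &&
python3 -m handwheel '[[[-0.0017,-0.0055,0],[0,0,0],0]]' >/dev/null && c &&
python3 -m handwheel '[[[-0.0011,-0.0056,0],[0,0,0],0]]' >/dev/null && c &&
python3 -m handwheel '[[[-0.0005,-0.0058,0],[0,0,0],0]]' >/dev/null && c &&
python3 -m handwheel '[[[0.0001,-0.0057,0],[0,0,0],0]]' >/dev/null && c &&
python3 -m handwheel '[[[0.0007,-0.0058,0],[0,0,0],0]]' >/dev/null && c &&
python3 -m handwheel '[[[0.0013,-0.0056,0],[0,0,0],0]]' >/dev/null && c &&
python3 -m handwheel '[[[0.0019,-0.0054,0],[0,0,0],0]]' >/dev/null && c &&
python3 -m handwheel '[[[0.0024,-0.0052,0],[0,0,0],0]]' >/dev/null && c &&
python3 -m handwheel '[[[0.003,-0.005,0],[0,0,0],0]]' >/dev/null && c &&
python3 -m handwheel '[[[0.0035,-0.0046,0],[0,0,0],0]]' >/dev/null && c &&
python3 -m handwheel '[[[0.0039,-0.0042,0],[0,0,0],0]]' >/dev/null && c
```

```text
7.80 ang 32.0 r 56.1 z 0.1792 | Ftan 2.0 Frad -2.1 Fz 9.3 gap 0.0212 [0.5656 0.2437]False
```

```bash
sed -i 's/sys.exit(abs(T)>\(.*\) if len/sys.exit(int(abs(T)>\1) if len/' chk.py; c(){ python3 chk.py 12; }
c && python3 -m handwheel '[[[-0.0028,-0.005,0],[0,0,0],0]]' >/dev/null && c &&
python3 -m handwheel '[[[-0.0023,-0.0053,0],[0,0,0],0]]' >/dev/null && c &&
python3 -m handwheel '[[[-0.0017,-0.0055,0],[0,0,0],0]]' >/dev/null && c &&
python3 -m handwheel '[[[-0.0011,-0.0056,0],[0,0,0],0]]' >/dev/null && c &&
python3 -m handwheel '[[[-0.0005,-0.0058,0],[0,0,0],0]]' >/dev/null && c &&
python3 -m handwheel '[[[0.0001,-0.0057,0],[0,0,0],0]]' >/dev/null && c &&
python3 -m handwheel '[[[0.0007,-0.0058,0],[0,0,0],0]]' >/dev/null && c &&
python3 -m handwheel '[[[0.0013,-0.0056,0],[0,0,0],0]]' >/dev/null && c &&
python3 -m handwheel '[[[0.0019,-0.0054,0],[0,0,0],0]]' >/dev/null && c &&
python3 -m handwheel '[[[0.0024,-0.0052,0],[0,0,0],0]]' >/dev/null && c &&
python3 -m handwheel '[[[0.003,-0.005,0],[0,0,0],0]]' >/dev/null && c &&
python3 -m handwheel '[[[0.0035,-0.0046,0],[0,0,0],0]]' >/dev/null && c &&
python3 -m handwheel '[[[0.0039,-0.0042,0],[0,0,0],0]]' >/dev/null && c
```

```text
7.80 ang 32.0 r 56.1 z 0.1792 | Ftan 2.0 Frad -2.1 Fz 9.3 gap 0.0212 [0.5656 0.2437]
7.88 ang 26.1 r 56.1 z 0.1792 | Ftan 1.3 Frad -1.5 Fz 9.9 gap 0.0210 [0.5684 0.2387]
7.97 ang 20.2 r 56.2 z 0.1792 | Ftan 1.9 Frad -3.7 Fz 8.8 gap 0.0213 [0.5707 0.2334]
8.05 ang 14.4 r 56.1 z 0.1792 | Ftan 1.7 Frad -3.0 Fz 9.4 gap 0.0213 [0.5724 0.2279]
8.13 ang 8.5 r 56.1 z 0.1792 | Ftan 2.5 Frad -1.5 Fz 8.7 gap 0.0211 [0.5735 0.2223]
8.22 ang 2.6 r 56.1 z 0.1792 | Ftan 2.3 Frad -2.0 Fz 8.4 gap 0.0213 [0.574  0.2166]
8.30 ang 356.8 r 56.0 z 0.1792 | Ftan 2.3 Frad -2.4 Fz 8.4 gap 0.0215 [0.5739 0.2108]
8.38 ang 350.8 r 55.9 z 0.1792 | Ftan 2.0 Frad -1.8 Fz 8.5 gap 0.0213 [0.5732 0.2051]
8.47 ang 344.9 r 55.8 z 0.1792 | Ftan 2.9 Frad -2.5 Fz 7.9 gap 0.0214 [0.5719 0.1995]
8.55 ang 339.1 r 55.7 z 0.1792 | Ftan 2.7 Frad -1.8 Fz 7.4 gap 0.0214 [0.57   0.1941]
8.63 ang 333.2 r 55.6 z 0.1792 | Ftan 2.0 Frad -1.8 Fz 6.8 gap 0.0214 [0.5676 0.1889]
8.72 ang 327.2 r 55.5 z 0.1793 | Ftan 2.8 Frad -3.0 Fz 8.0 gap 0.0212 [0.5647 0.1839]
8.80 ang 321.3 r 55.4 z 0.1793 | Ftan 1.8 Frad -1.7 Fz 6.5 gap 0.0207 [0.5612 0.1793]
8.88 ang 315.3 r 55.3 z 0.1793 | Ftan 2.7 Frad -1.1 Fz 6.3 gap 0.0212 [0.5573 0.1751]
```

```bash
c(){ python3 chk.py 12; }
c && python3 -m handwheel '[[[0.0043,-0.0037,0],[0,0,0],0]]' >/dev/null && c &&
python3 -m handwheel '[[[0.0048,-0.0033,0],[0,0,0],0]]' >/dev/null && c &&
python3 -m handwheel '[[[0.005,-0.0028,0],[0,0,0],0]]' >/dev/null && c &&
python3 -m handwheel '[[[0.0053,-0.0023,0],[0,0,0],0]]' >/dev/null && c &&
python3 -m handwheel '[[[0.0055,-0.0017,0],[0,0,0],0]]' >/dev/null && c &&
python3 -m handwheel '[[[0.0056,-0.0011,0],[0,0,0],0]]' >/dev/null && c &&
python3 -m handwheel '[[[0.0058,-0.0005,0],[0,0,0],0]]' >/dev/null && c &&
python3 -m handwheel '[[[0.0057,0.0001,0],[0,0,0],0]]' >/dev/null && c &&
python3 -m handwheel '[[[0.0058,0.0007,0],[0,0,0],0]]' >/dev/null && c &&
python3 -m handwheel '[[[0.0056,0.0013,0],[0,0,0],0]]' >/dev/null && c &&
python3 -m handwheel '[[[0.0054,0.0019,0],[0,0,0],0]]' >/dev/null && c &&
python3 -m handwheel '[[[0.0052,0.0024,0],[0,0,0],0]]' >/dev/null && c &&
python3 -m handwheel '[[[0.005,0.003,0],[0,0,0],0]]' >/dev/null && c &&
python3 -m handwheel '[[[0.0046,0.0035,0],[0,0,0],0]]' >/dev/null && c &&
python3 -m handwheel '[[[0.0042,0.0039,0],[0,0,0],0]]' >/dev/null && c &&
python3 -m handwheel '[[[0.0037,0.0043,0],[0,0,0],0]]' >/dev/null && c &&
python3 -m handwheel '[[[0.0033,0.0048,0],[0,0,0],0]]' >/dev/null && c &&
python3 -m handwheel '[[[0.0028,0.005,0],[0,0,0],0]]' >/dev/null && c &&
python3 -m handwheel '[[[0.0023,0.0053,0],[0,0,0],0]]' >/dev/null && c &&
python3 -m handwheel '[[[0.0017,0.0055,0],[0,0,0],0]]' >/dev/null && c &&
python3 -m handwheel '[[[0.0011,0.0056,0],[0,0,0],0]]' >/dev/null && c &&
python3 -m handwheel '[[[0.0005,0.0058,0],[0,0,0],0]]' >/dev/null && c &&
python3 -m handwheel '[[[-0.0001,0.0057,0],[0,0,0],0]]' >/dev/null && c &&
python3 -m handwheel '[[[-0.0007,0.0058,0],[0,0,0],0]]' >/dev/null && c &&
python3 -m handwheel '[[[-0.0013,0.0056,0],[0,0,0],0]]' >/dev/null && c
```

```text
8.88 ang 315.3 r 55.3 z 0.1793 | Ftan 2.7 Frad -1.1 Fz 6.3 gap 0.0212 [0.5573 0.1751]
8.97 ang 309.4 r 55.2 z 0.1793 | Ftan 2.0 Frad -1.3 Fz 6.1 gap 0.0208 [0.5531 0.1713]
9.05 ang 303.4 r 55.1 z 0.1793 | Ftan 1.4 Frad -1.2 Fz 6.9 gap 0.0213 [0.5483 0.168 ]
9.13 ang 297.4 r 55.0 z 0.1793 | Ftan 1.9 Frad -0.5 Fz 6.3 gap 0.0215 [0.5433 0.1652]
9.22 ang 291.4 r 54.9 z 0.1793 | Ftan 2.4 Frad -1.5 Fz 5.6 gap 0.0215 [0.538  0.1629]
9.30 ang 285.4 r 54.8 z 0.1793 | Ftan 1.7 Frad -1.6 Fz 5.8 gap 0.0215 [0.5325 0.1612]
9.38 ang 279.4 r 54.7 z 0.1793 | Ftan 1.4 Frad -0.9 Fz 5.9 gap 0.0213 [0.5269 0.1601]
9.47 ang 273.3 r 54.5 z 0.1793 | Ftan 2.4 Frad -1.1 Fz 5.8 gap 0.0213 [0.5211 0.1596]
9.55 ang 267.3 r 54.4 z 0.1793 | Ftan 2.2 Frad -1.1 Fz 5.0 gap 0.0212 [0.5154 0.1597]
9.63 ang 261.2 r 54.3 z 0.1793 | Ftan 2.1 Frad -1.0 Fz 5.5 gap 0.0214 [0.5097 0.1604]
9.72 ang 255.0 r 54.2 z 0.1793 | Ftan 1.8 Frad 0.1 Fz 5.4 gap 0.0211 [0.504  0.1616]
9.80 ang 249.0 r 54.1 z 0.1793 | Ftan 2.9 Frad 0.8 Fz 6.3 gap 0.0217 [0.4986 0.1635]
9.88 ang 242.9 r 54.1 z 0.1793 | Ftan 2.0 Frad -0.1 Fz 5.1 gap 0.0209 
[... 434 characters left out ...]
724 0.1855]
10.38 ang 205.9 r 53.8 z 0.1792 | Ftan 2.4 Frad 0.4 Fz 6.9 gap 0.0216 [0.4696 0.1905]
10.47 ang 199.7 r 53.8 z 0.1792 | Ftan 2.5 Frad 0.7 Fz 5.9 gap 0.0214 [0.4673 0.1959]
10.55 ang 193.5 r 53.9 z 0.1792 | Ftan 2.7 Frad 0.9 Fz 6.7 gap 0.0214 [0.4656 0.2014]
10.63 ang 187.4 r 53.9 z 0.1792 | Ftan 2.6 Frad 0.2 Fz 7.0 gap 0.0216 [0.4645 0.207 ]
10.72 ang 181.2 r 54.0 z 0.1792 | Ftan 2.7 Frad 0.1 Fz 6.3 gap 0.0211 [0.464  0.2129]
10.80 ang 175.1 r 54.1 z 0.1792 | Ftan 1.6 Frad 0.7 Fz 7.5 gap 0.0213 [0.4641 0.2186]
10.88 ang 168.9 r 54.2 z 0.1792 | Ftan 2.1 Frad -0.4 Fz 8.0 gap 0.0214 [0.4648 0.2244]
10.97 ang 162.8 r 54.3 z 0.1792 | Ftan 1.9 Frad 0.4 Fz 8.0 gap 0.0213 [0.4661 0.2301]
```

```bash
c(){ python3 chk.py 12; }
python3 -m handwheel '[[[-0.0019,0.0054,0],[0,0,0],0]]' >/dev/null && c &&
python3 -m handwheel '[[[-0.0024,0.0052,0],[0,0,0],0]]' >/dev/null && c &&
python3 -m handwheel '[[[-0.003,0.005,0],[0,0,0],0]]' >/dev/null && c &&
python3 -m handwheel '[[[-0.0035,0.0046,0],[0,0,0],0]]' >/dev/null && c &&
python3 -m handwheel '[[[-0.0039,0.0042,0],[0,0,0],0]]' >/dev/null && c &&
python3 -m handwheel '[[[-0.0043,0.0037,0],[0,0,0],0]]' >/dev/null && c &&
python3 -m handwheel '[[[-0.0048,0.0033,0],[0,0,0],0]]' >/dev/null && c
```

```text
11.05 ang 156.7 r 54.4 z 0.1792 | Ftan 2.4 Frad 0.0 Fz 7.4 gap 0.0212 [0.468  0.2355]
11.13 ang 150.7 r 54.5 z 0.1792 | Ftan 8.7 Frad -1.6 Fz 8.4 gap 0.0214 [0.4704 0.2407]
11.22 ang 146.7 r 54.2 z 0.1788 | Ftan 22.6 Frad -7.6 Fz 8.0 gap 0.0210 [0.4727 0.2437]
```

The wheel hit its stop: tangential force rose to 22.6 N near 150°, about 366° (6.4 rad) after the start, which fits the 2.5–6.5 rad range. I'll save reference pictures, then back off in small steps to measure the play.

```bash
c(){ python3 chk.py; }
python3 -c "
from h import *
for n in('scene','top','wrist'): save(n,'stop_'+n+'.png')"; c
python3 -m handwheel '[[[0.0015,-0.0025,0],[0,0,0],0],[[0,0,0],[0,0,0],0]]' >/dev/null;c
python3 -m handwheel '[[[0.0008,-0.0012,0],[0,0,0],0],[[0,0,0],[0,0,0],0]]' >/dev/null;c
python3 -m handwheel '[[[0.0007,-0.0013,0],[0,0,0],0],[[0,0,0],[0,0,0],0]]' >/dev/null;c
python3 -m handwheel '[[[0.0005,-0.0009,0],[0,0,0],0],[[0,0,0],[0,0,0],0]]' >/dev/null;c
python3 -m handwheel '[[[0.0005,-0.0009,0],[0,0,0],0],[[0,0,0],[0,0,0],0]]' >/dev/null;c
python3 -m handwheel '[[[0.0005,-0.0009,0],[0,0,0],0],[[0,0,0],[0,0,0],0]]' >/dev/null;c
python3 -m handwheel '[[[0.0005,-0.0009,0],[0,0,0],0],[[0,0,0],[0,0,0],0]]' >/dev/null;c
python3 -m handwheel '[[[0.0004,-0.0009,0],[0,0,0],0],[[0,0,0],[0,0,0],0]]' >/dev/null;c
python3 -m handwheel '[[[0.0004,-0.0009,0],[0,0,0],0],[[0,0,0],[0,0,0],0]]' >/dev/null;c
python3 -m handwheel '[[[0.0004,-0.0009,0],[0,0,0],0],[[0,0,0],[0,0,0],0]]' >/dev/null;c
```

```text
11.37 ang 146.7 r 54.0 z 0.1786 | Ftan 14.5 Frad -3.7 Fz 11.8 gap 0.0213 [0.4728 0.2436]
11.53 ang 148.7 r 54.3 z 0.1789 | Ftan 3.9 Frad -2.4 Fz 3.9 gap 0.0209 [0.4716 0.2422]
11.70 ang 149.7 r 54.6 z 0.1789 | Ftan -0.1 Frad -1.2 Fz 1.8 gap 0.0216 [0.4709 0.2416]
11.87 ang 151.5 r 54.6 z 0.1789 | Ftan -0.8 Frad -1.4 Fz 3.0 gap 0.0212 [0.47 0.24]
12.03 ang 152.9 r 54.6 z 0.1789 | Ftan -2.7 Frad -0.3 Fz 3.3 gap 0.0211 [0.4693 0.2389]
12.20 ang 154.1 r 54.7 z 0.1789 | Ftan -0.9 Frad -1.3 Fz 2.7 gap 0.0213 [0.4687 0.2379]
12.37 ang 155.3 r 54.8 z 0.1789 | Ftan -1.1 Frad -0.6 Fz 3.6 gap 0.0212 [0.4683 0.2369]
12.53 ang 156.4 r 54.9 z 0.1789 | Ftan -1.0 Frad -1.8 Fz 3.1 gap 0.0213 [0.4677 0.236 ]
12.70 ang 157.4 r 54.9 z 0.1789 | Ftan -1.6 Frad -0.5 Fz 4.4 gap 0.0213 [0.4674 0.2351]
12.87 ang 158.4 r 54.9 z 0.1789 | Ftan -1.8 Frad -1.2 Fz 3.8 gap 0.0213 [0.467  0.2342]
13.03 ang 159.4 r 55.0 z 0.1788 | Ftan -1.9 Frad -0.9 Fz 4.6 gap 0.0216 [0.4665 0.2333]
```

```bash
python3 - <<'E'
from h import *
save('scene','b_scene.png'); save('wrist','b_wrist.png')
c=cal('scene');u=w2pix('scene',[[.519,.2145,.1]],c)[0].astype(int);print(u, w2pix('scene',[[.519+.055*np.cos(a),.2145+.055*np.sin(a),.081] for a in np.radians([150,270,30])],c))
R=[]
for k in('stop','b'):
    s=cv2.imread(f'pics/{k}_scene.png')[u[1]-55:u[1]+45,u[0]-60:u[0]+60]; w=cv2.imread(f'pics/{k}_wrist.png')[150:290,236:404]
    R.append(np.hstack([cv2.resize(s,(360,300),interpolation=3),cv2.resize(w,(360,300),interpolation=3)]))
cv2.imwrite('pics/m1.png',np.vstack(R))
E
```

```text
[369 149] [[374.42580746 142.61603366]
 [345.30642921 158.57896701]
 [385.10911331 168.41203654]]
```

View pics/m1.png

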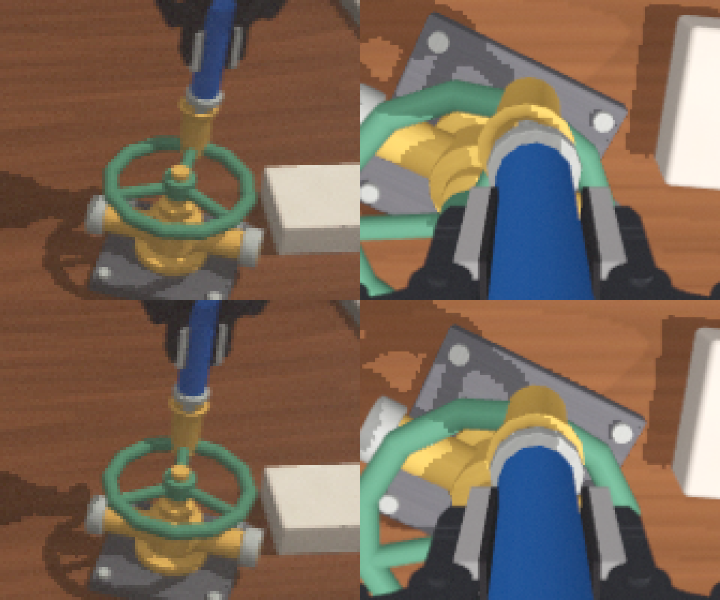

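Pictures show the wheel has followed the handle back. In the scene crops the socket moved left by about 3.5 px, and one spoke is on the socket's radius. I'll build a wheel-angle gauge from the socket and spokes in the scene picture.

```bash
cat > gauge.py <<'E'
from h import *
# wheel-plane rectification, green mask in polar coords, rotation relative to the stop picture
C=cal('scene'); H0=np.array([.519,.2145])
rs=np.arange(.014,.0475,.0005); th=np.radians(np.arange(0,360,.5))
def prof(f):
    im=cv2.GaussianBlur(cv2.imread('pics/'+f),(0,0),.5).astype(np.float32)
    g=im[...,1]-im[...,2]          # green minus red
    P=np.stack([H0[0]+rs[:,None]*np.cos(th),H0[1]+rs[:,None]*np.sin(th),np.full((len(rs),len(th)),.081)],-1)
    q=w2pix('scene',P,C).reshape(len(rs),len(th),2).astype(np.float32)
    v=cv2.remap(g,q[...,0],q[...,1],cv2.INTER_CUBIC); return np.clip(v,0,40).mean(0)
def sock(f):
    hsv=cv2.cvtColor(cv2.imread('pics/'+f),cv2.COLOR_BGR2HSV); m=cv2.inRange(hsv,(15,110,70),(35,255,255))
    u=w2pix('scene',[[H0[0]-.05,H0[1]+.02,.112]],C)[0].astype(int); m[:u[1]-12]=0;m[u[1]+6:]=0;m[:,:u[0]-20]=0;m[:,u[0]+20:]=0
    ys,xs=np.nonzero(m); return round(xs.mean(),2),round(ys.mean(),2),len(xs)
def rot(f,ref='stop_scene.png'):
    a,b=prof(ref),prof(f); k=np.abs((np.degrees(th)-155+180)%360-180)>35  # leave out the socket's side
    best=[np.sum((np.roll(a,s)-b)[k]**2) for s in range(-60,61)]
    i=int(np.argmin(best)); p=0
    if 0<i<120: p=.5*(best[i-1]-best[i+1])/(best[i-1]-2*best[i]+best[i+1])
    return (i-60+p)*.5
if __name__=='__main__':
    f=sys.argv[1]; print('rot vs stop %.2f'%rot(f),'socket px',sock(f),'stop',sock('stop_scene.png'))
    p=prof(f); print('peaks',[int(np.degrees(th[i])) for i in range(len(p)) if p[i]==p.max() or (p[i]>.5*p.max() and p[i]==max(p[max(0,i-40):i+41]))])
E
python3 gauge.py b_scene.png; python3 arc.py 160 20 18; python3 chk.py
```

```text
rot vs stop 8.54 socket px (np.float64(370.92), np.float64(132.66), 98) stop (np.float64(373.62), np.float64(132.91), 92)
peaks [48, 273, 273, 274, 274, 275, 275, 276, 276, 277, 277, 278, 278]
180.0 [0.0033, -0.0188]
200.0 [-0.0033, -0.0188]
220.0 [-0.0096, -0.0166]
240.0 [-0.0146, -0.0122]
260.0 [-0.0179, -0.0066]
280.0 [-0.0192, 0.0]
300.0 [-0.0179, 0.0066]
320.0 [-0.0146, 0.0122]
340.0 [-0.0096, 0.0166]
360.0 [-0.0033, 0.0188]
380.0 [0.0033, 0.0188]
400.0 [0.0096, 0.0166]
420.0 [0.0146, 0.0122]
440.0 [0.0179, 0.0066]
460.0 [0.0192, 0.0]
480.0 [0.0179, -0.0066]
500.0 [0.0146, -0.0122]
520.0 [0.0096, -0.0166]
13.13 ang 159.4 r 54.9 z 0.1788 | Ftan -1.6 Frad -2.4 Fz 4.3 gap 0.0215 [0.4666 0.2334]
```

Gauge reads 8.5°, matching TCP travel minus play (12.7 − 4.2). So 711.5° ccw remains. First turn:

```bash
python3 -m handwheel '[[[0.0033,-0.0188,0],[0,0,0],0],[[-0.0033,-0.0188,0],[0,0,0],0],[[-0.0096,-0.0166,0],[0,0,0],0],[[-0.0146,-0.0122,0],[0,0,0],0],[[-0.0179,-0.0066,0],[0,0,0],0]]' >/dev/null; python3 chk.py 20 &&
python3 -m handwheel '[[[-0.0192,0,0],[0,0,0],0],[[-0.0179,0.0066,0],[0,0,0],0],[[-0.0146,0.0122,0],[0,0,0],0],[[-0.0096,0.0166,0],[0,0,0],0]]' >/dev/null; python3 chk.py 20 &&
python3 -m handwheel '[[[-0.0033,0.0188,0],[0,0,0],0],[[0.0033,0.0188,0],[0,0,0],0],[[0.0096,0.0166,0],[0,0,0],0],[[0.0146,0.0122,0],[0,0,0],0],[[0.0179,0.0066,0],[0,0,0],0]]' >/dev/null; python3 chk.py 20 &&
python3 -m handwheel '[[[0.0192,0,0],[0,0,0],0],[[0.0179,-0.0066,0],[0,0,0],0],[[0.0146,-0.0122,0],[0,0,0],0],[[0.0096,-0.0166,0],[0,0,0],0]]' >/dev/null; python3 chk.py 20; python3 -c "
from h import *
save('scene','c_scene.png')"; python3 gauge.py c_scene.png
```

```text
13.55 ang 259.9 r 55.3 z 0.1791 | Ftan -1.9 Frad -6.7 Fz 7.4 gap 0.0212 [0.5083 0.1596]
13.88 ang 340.2 r 56.2 z 0.1790 | Ftan -3.2 Frad -3.1 Fz 12.2 gap 0.0214 [0.5709 0.195 ]
14.30 ang 79.7 r 56.6 z 0.1790 | Ftan -2.7 Frad -4.8 Fz 11.3 gap 0.0211 [0.5281 0.2697]
14.63 ang 159.3 r 56.0 z 0.1791 | Ftan -2.3 Frad -4.5 Fz 6.7 gap 0.0210 [0.4656 0.2338]
rot vs stop 2.93 socket px (np.float64(373.4), np.float64(132.89), 95) stop (np.float64(373.62), np.float64(132.91), 92)
peaks [42, 154, 268]
```

```bash
python3 chk.py; python3 - <<'E'
from h import *
save('scene','d_scene.png'); save('wrist','d_wrist.png')
u=[369,135];R=[]
for k in('b','d'):
    s=cv2.imread(f'pics/{k}_scene.png')[u[1]-55:u[1]+45,u[0]-60:u[0]+60]; w=cv2.imread(f'pics/{k}_wrist.png')[150:362,220:420]
    R.append(np.hstack([cv2.resize(s,(360,300),interpolation=3),cv2.resize(w,(283,300),interpolation=3)]))
cv2.imwrite('pics/m2.png',np.vstack(R))
E
python3 gauge.py d_scene.png
```

```text
14.68 ang 162.5 r 56.2 z 0.1792 | Ftan 0.3 Frad -2.9 Fz 4.8 gap 0.0213 [0.4644 0.2309]
rot vs stop 11.16 socket px (np.float64(370.01), np.float64(132.5), 101) stop (np.float64(373.62), np.float64(132.91), 92)
peaks [52, 275, 275, 276, 276, 277, 277, 278, 278, 279, 279, 280, 280, 281]
```

View pics/m2.png

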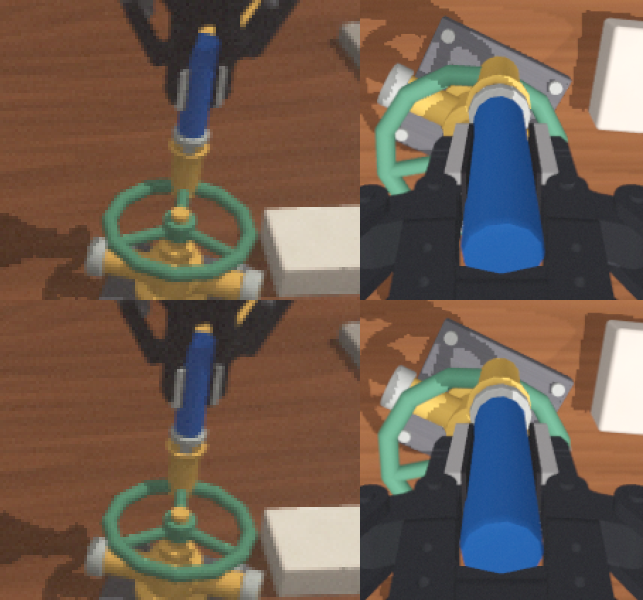

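That was only lag at the instant of the picture. Settled, the gauge says 11.2° at TCP 162.5°, consistent with before, and the handle looks upright. The wheel is at 371°. Second turn, stopping about 29° short:

```bash
python3 -m handwheel '[[[0.0024,-0.0191,0],[0,0,0],0],[[-0.0033,-0.0188,0],[0,0,0],0],[[-0.0096,-0.0166,0],[0,0,0],0],[[-0.0146,-0.0122,0],[0,0,0],0],[[-0.0179,-0.0066,0],[0,0,0],0]]' >/dev/null; python3 chk.py 20 &&
python3 -m handwheel '[[[-0.0192,0,0],[0,0,0],0],[[-0.0179,0.0066,0],[0,0,0],0],[[-0.0146,0.0122,0],[0,0,0],0],[[-0.0096,0.0166,0],[0,0,0],0]]' >/dev/null; python3 chk.py 20 &&
python3 -m handwheel '[[[-0.0033,0.0188,0],[0,0,0],0],[[0.0033,0.0188,0],[0,0,0],0],[[0.0096,0.0166,0],[0,0,0],0],[[0.0146,0.0122,0],[0,0,0],0],[[0.0179,0.0066,0],[0,0,0],0]]' >/dev/null; python3 chk.py 20 &&
python3 -m handwheel '[[[0.0192,0,0],[0,0,0],0],[[0.0179,-0.0066,0],[0,0,0],0],[[0,0,0],[0,0,0],0],[[0,0,0],[0,0,0],0]]' >/dev/null; python3 chk.py 20; python3 -c "
from h import *
save('scene','e_scene.png')"; python3 gauge.py e_scene.png; python3 arc.py 120 5 8
```

```text
15.20 ang 261.0 r 55.3 z 0.1791 | Ftan -2.7 Frad -6.7 Fz 7.1 gap 0.0212 [0.5094 0.1594]
15.53 ang 340.7 r 56.9 z 0.1789 | Ftan -3.1 Frad -6.0 Fz 14.4 gap 0.0214 [0.5717 0.1952]
15.95 ang 78.6 r 56.7 z 0.1790 | Ftan -2.6 Frad -3.4 Fz 11.9 gap 0.0215 [0.5292 0.2696]
16.28 ang 119.7 r 55.6 z 0.1791 | Ftan 3.3 Frad 4.5 Fz 8.2 gap 0.0214 [0.4905 0.2623]
rot vs stop -30.00 socket px (np.float64(384.57), np.float64(135.12), 42) stop (np.float64(373.62), np.float64(132.91), 92)
peaks [2, 3, 3, 4, 4, 5, 5, 6, 6, 7, 125, 234, 359]
125.0 [0.004, -0.0025]
130.0 [0.0039, -0.003]
135.0 [0.0035, -0.0032]
140.0 [0.0032, -0.0035]
145.0 [0.003, -0.0039]
150.0 [0.0025, -0.004]
155.0 [0.0022, -0.0043]
160.0 [0.0019, -0.0044]
```

```bash
python3 -m handwheel '[[[0.004,-0.0025,0],[0,0,0],0],[[0.0039,-0.003,0],[0,0,0],0],[[0.0035,-0.0032,0],[0,0,0],0],[[0.0032,-0.0035,0],[0,0,0],0],[[0.003,-0.0039,0],[0,0,0],0],[[0,0,0],[0,0,0],0],[[0,0,0],[0,0,0],0],[[0,0,0],[0,0,0],0]]' >/dev/null; python3 chk.py; python3 -c "
from h import *
save('scene','f_scene.png')"; python3 gauge.py f_scene.png
```

```text
17.00 ang 144.0 r 54.2 z 0.1790 | Ftan 0.8 Frad 0.3 Fz 10.3 gap 0.0216 [0.4741 0.2459]
rot vs stop -9.71 socket px (np.float64(378.0), np.float64(133.42), 81) stop (np.float64(373.62), np.float64(132.91), 92)
peaks [29, 142, 256]
```

```bash
python3 -m handwheel '[[[0.0013,-0.002,0],[0,0,0],0],[[0.0012,-0.002,0],[0,0,0],0],[[0.0009,-0.0017,0],[0,0,0],0],[[0,0,0],[0,0,0],0],[[0,0,0],[0,0,0],0]]' >/dev/null; python3 chk.py; python3 -c "
from h import *
save('scene','g_scene.png')"; python3 gauge.py g_scene.png
```

```text
17.47 ang 150.8 r 54.1 z 0.1790 | Ftan 0.6 Frad -0.1 Fz 7.8 gap 0.0214 [0.4708 0.2404]
rot vs stop -3.35 socket px (np.float64(375.74), np.float64(133.4), 85) stop (np.float64(373.62), np.float64(132.91), 92)
peaks [36, 148, 260]
```

```bash
cat > g2.py <<'E'
from gauge import *
D=np.degrees(th)
def spokes(f):
    p=prof(f); o=[]
    for c0 in (39,265):
        w=np.abs(D-c0)<32; q=np.clip(p-np.percentile(p[w],30),0,None)*w
        for _ in range(4):
            c=(q*D).sum()/q.sum(); ww=np.abs(D-c)<16; q=np.clip(p-np.percentile(p[np.abs(D-c)<30],30),0,None)*ww
        o.append(round(c,2))
    return o
for f in sys.argv[1:]:
    print(f,'rot %.2f'%rot(f),'vs b %.2f'%(rot(f,'b_scene.png')),spokes(f),sock(f)[0])
E
python3 g2.py stop_scene.png b_scene.png d_scene.png f_scene.png g_scene.png
python3 - <<'E'
from gauge import *
R=[]
for k in('stop','g'):
    s=cv2.imread(f'pics/{k}_scene.png')[85:180,315:425]; R.append(cv2.resize(s,(400,345),interpolation=3))
cv2.imwrite('pics/m3.png',np.hstack(R))
E
```

```text
stop_scene.png rot -0.00 vs b -8.55 [np.float64(38.81), np.float64(267.61)] 373.62
b_scene.png rot 8.54 vs b -0.00 [np.float64(47.28), np.float64(276.31)] 370.92
d_scene.png rot 11.16 vs b 2.56 [np.float64(50.07), np.float64(278.72)] 370.01
f_scene.png rot -9.71 vs b -18.31 [np.float64(29.1), np.float64(257.65)] 378.0
g_scene.png rot -3.35 vs b -11.88 [np.float64(35.25), np.float64(264.0)] 375.74
```

View pics/m3.png

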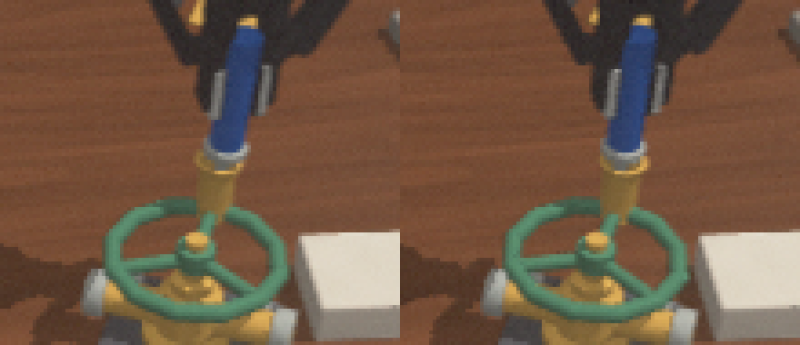

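The picture shows the same wheel pose within a few degrees, with the handle upright on the right. The spokes consistently give −3.4°, so I'll creep forward 3.4° (3.2 mm).

```bash
python3 -m handwheel '[[[0.0008,-0.0014,0],[0,0,0],0],[[0.0008,-0.0014,0],[0,0,0],0],[[0,0,0],[0,0,0],0],[[0,0,0],[0,0,0],0],[[0,0,0],[0,0,0],0]]' >/dev/null; python3 chk.py; python3 -c "
from h import *
save('scene','i_scene.png')"; python3 g2.py i_scene.png
```

```text
17.93 ang 154.1 r 54.1 z 0.1791 | Ftan -0.6 Frad 0.4 Fz 8.9 gap 0.0213 [0.4693 0.2377]
i_scene.png rot 0.03 vs b -8.52 [np.float64(38.77), np.float64(267.66)] 374.51
```

```bash
python3 -m handwheel '[[[0,0,0],[0,0,0],0],[[0,0,0],[0,0,0],0],[[0,0,0],[0,0,0],0],[[0,0,0],[0,0,0],0],[[0,0,0],[0,0,0],0],[[0,0,0],[0,0,0],0],[[0,0,0],[0,0,0],0],[[0,0,0],[0,0,0],0],[[0,0,0],[0,0,0],0],[[0,0,0],[0,0,0],0]]' ; python3 -c "
from h import *
save('scene','j_scene.png')"; python3 g2.py j_scene.png; python3 -c "
import cv2
cv2.imwrite('pics/m4.png',cv2.resize(cv2.imread('pics/j_scene.png')[75:185,305:435],None,fx=4,fy=4,interpolation=3))"
```

```text
time_s: 18.82
tool_pos: [0.4693, 0.2377, 0.179]
eef_rot: [[-1.0, 0.002, 0.0], [0.002, 1.0, 0.0], [-0.0, 0.0, -1.0]]
ft_force: [0.1, 0.1, 9.2]
finger_gap: 0.021
grasp_force: 79.9
j_scene.png rot 0.07 vs b -8.48 [np.float64(38.84), np.float64(267.68)] 374.51
```

View pics/m4.png

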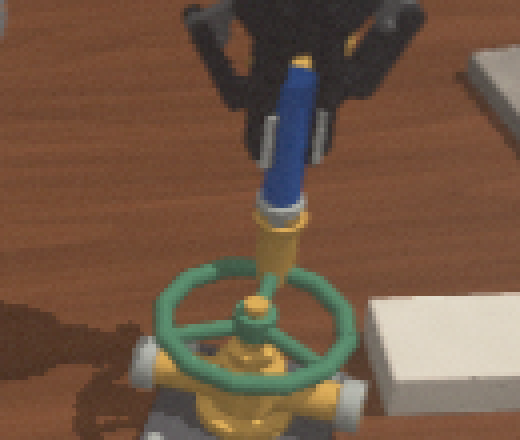

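The handle is upright and seated in the socket, with its collar just above the mouth at crop (281,208). The wheel is at rest 0.07° from two turns. Handing in.

```bash
python3 -c "
from cell import ctrl
print(ctrl.job_done())"
```

```text
the job is handed in; nothing more can be done
None
```

The job is handed in: I wound the wheel clockwise to its closed stop, then backed it off two full turns (within about 0.1° by the scene camera), and the gripper still holds the handle upright in the socket with the wheel at rest.

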